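# Restock the thread row: old spool forward, full spool behind

## Task

On the little two-lane riser shelf of the cutting table, pull the part-used thread spool forward along its lane until it stands upright at the front edge, nearest the robot. Then stand the full new spool from the table upright behind it in the same lane. Leave the bobbin case in the other lane where it is.

Things in the scene. Friction and masses are not known exactly. Their poses are not given: they have to be found in the camera images.
- shelf: Fixed plywood riser shelf, 204 deep (x) x 206 wide (y), open above. Origin: centre of its underside, on the table; x points from the front (robot side) to the back, z up. Board top 50 mm up. Two lanes along x, centred at y = +48.5 and -48.5 mm, each 85 wide, x from -90 to +90 mm inside, bounded by strips 12 thick, 8 high (22 high at the back).
- old_spool_center (a point): Centre (45 mm up) of the part-used spool, 90 mm high, 80 g, upright in the back half of one lane. Brown round foot, diameter 54, 5 thick; thin cream winding, diameter 32, from 5 to 80 mm up; brown core end, diameter 24, above. z is its axis.
- new_spool_center (a point): Centre (45 mm up) of the full new spool, 90 mm high, 150 g, upright on the table to the left or right of the shelf. Brown round foot, diameter 54, 5 thick; thick cream winding, diameter 50, from 5 to 80 mm up; brown core end above. A bare brown core of the same height, without thread, also stands on the table: not that one. z is its axis.
- bobbin_case_center (a point): Centre (21 mm up) of the grey bobbin case, 100 x 50 x 42 mm, steel bobbins in its top, lying lengthwise (x) in the other lane. Stays where it is.

How it is judged (in metres and radians):
On the way:
1. the old spool stands at the front end of a lane, with the new spool not yet on the shelf (angle between old_spool_center's own z axis and vertical below 0.12 rad and z of old_spool_center in the frame of shelf between 0.09 and 0.101 m and x of old_spool_center in the frame of shelf between -0.07 and -0.041 m and (y of old_spool_center in the frame of shelf between 0.0275 and 0.0695 m or y of old_spool_center in the frame of shelf between -0.0695 and -0.0275 m) and horizontal distance between old_spool_center and new_spool_center above 0.12 m), for 0.2 s.
At the end, for the whole second after the job is handed in: Both spools stand upright (within 7 degrees) on the shelf board in one lane, between its strips (within 21 mm of its centre line): the old one at the front, its centre 41 to 70 mm before the shelf's middle, the new one behind it, from 20 mm before to 70 mm behind the middle (angle between each of old_spool_center, new_spool_center's own z axis and vertical below 0.12 rad and z of old_spool_center in the frame of shelf between 0.09 and 0.101 m and x of old_spool_center in the frame of shelf between -0.07 and -0.041 m and z of new_spool_center in the frame of shelf between 0.09 and 0.101 m and x of new_spool_center in the frame of shelf between -0.02 and 0.07 m and ((y of old_spool_center in the frame of shelf between 0.0275 and 0.0695 m and y of new_spool_center in the frame of shelf between 0.0275 and 0.0695 m) or (y of old_spool_center in the frame of shelf between -0.0695 and -0.0275 m and y of new_spool_center in the frame of shelf between -0.0695 and -0.0275 m))); the robot touches nothing.
It fails at once if the bobbin case is moved more than 20 mm (distance of bobbin_case_center from where it was at the start of the episode above 0.02 m).
It also fails if it takes over 54 s, if anything falls off the work surface, if the arm or the gripper's body presses on something with over 40 N, if the wrist force passes 120 N, or if a joint passes its speed limit or range.

## Robot

A 6-joint arm with a two-finger parallel gripper is mounted at the origin on the work surface. World frame = base frame: x ahead of the robot, y to its left, z up, the work surface at z = 0. Lengths are in m, angles in degrees, forces in N, time in s.
With the tool pointing down it reaches from about 0.375 to 0.975 m from the base axis. Payload 3.8 kg.
Tool frame: the origin (TCP) lies midway between the tips of the shut fingers; the grasp point (between the pads) lies 19 mm behind it; z points along the fingers, y is the line along which they close (so a half turn about z gives the same grasp; the last joint's range is limited). The gripper opens to 88 mm and grips with 3 to 60 N. Pads are 18 mm wide; open, the fingers measure 123 mm over their backs; the gripper's body (75 mm by 187 mm) begins 45 mm behind the grasp point.
Start: joints at [-75.052, 15.12, 91.902, -0, 72.978, -2.114], TCP at [0.198, -0.645, 0.239] pointing down, gripper open.
Joint ranges: [-150.88, 150.88], [-54.13, 125.18], [17.81, 147.31], [-75.09, 255.09], [0, 152.58], [-146.25, 146.25]. Speed limits (degrees/s): [147.25, 147.25, 180, 180, 180, 180].

## Interface

Orientations are given as [roll, pitch, yaw] about the fixed x, y, z axes, in that order (R = Rz(yaw) Ry(pitch) Rx(roll)).
In Python, from workcell import observe, camera, close_job gives the robot as it stands. The module is installed in compiled form; this text tells all that it offers.
- The arm moves only by the tool apply_moves, never from a script. Its argument "targets" is a list of rows, each a list of 7 numbers: the shift along the tool's x, y, z in cm, then the turn, a rotation vector about the tool's x, y, z in degrees, then the gripper command: -1 is fully open, 1 is shut, values between are in proportion. A call has 1 to 5 rows; each row shifts and turns the commanded pose from where the row before left it, along the tool's axes as they then stand; what a row does not reach is not made up. A row lasts 1/12 s, in which the tool goes at most 41.7 mm and 7.16 degrees, less where a joint would pass 70% of its speed; a pose out of reach is approached as far as the arm can. A call with a gripper value outside its range is refused whole. The fingers move at their own pace and stop on an object; "grip_force" is the grip in N (left out, the last holds). Time passes only in rows, so rows that do not move let the fingers close. It gives the time, the measured TCP pose, the force, the opening and the grip force at its end, in the units of the state.
- observe(): the state, without advancing time (a new reading comes with each control period).
- camera(name): name is "scene" or "top" or "wrist"; returns a dict with "image" (384x512x3 uint8, red, green, blue), "z_map" (384x512 float32, m along the optical axis (not along the pixel's ray), 0 where there is no reading), "camera_matrix" (3x3 intrinsics, pixels), "rvec" (rotation vector, rad) and "tvec" (3), from world to camera coordinates, as OpenCV has them. Camera axes: x right, y down, z forward; pixel columns grow to the right and rows downward; lengths in m; the calibration is good to about 2 mm. A picture is of the moment at which its call begins.
- close_job(): hands the job in; it is judged then, once.
The state is a dict: "time": time; "qpos": joint angles; "dq": joint speeds; "joint_efforts": joint torques, N m; "ee_pos": TCP position; "tcp_rot": TCP orientation; "force": force on the tool from outside, world axes, zero at the start; "ft_torque": the same for the moment, N m; "gripper_width": finger opening in m; "gripper_force": force on a finger pad.
Only numpy, scipy, OpenCV 4.12 (cv2) and the standard library are available. Lean on these libraries where they do the work, as an engineer would, in place of code of your own. Each camera call takes 0.05 s, during which the arm holds its last target. There are 200 camera calls.

## Working session

There is one attempt and no reset: what is moved stays moved. The work goes in short steps, Python scripts to look and compute and a tool call to move; the robot and the scene stay as the last step left them, time stands still between calls to the robot, and variables do not carry over. Pictures are saved under pics/ and viewed, at most 10 in all, crops included, and the job is handed in when it is done.

Besides the shell and the picture viewer there is one more tool, called after ">>>" as name(argument=value, ...), one argument or row to a line, values as JSON. apply_moves: Moves the arm, as the interface text tells. Its arguments: {"type":"object","properties":{"targets":{"type":"array"},"grip_force":{"type":"number"}},"required":["targets"]}

```bash
mkdir -p pics; cat > h.py <<'E'
import numpy as np, cv2
from workcell import observe, camera, close_job
def pts(c):
    z=c["z_map"]; K=c["camera_matrix"]; v,u=np.mgrid[:z.shape[0],:z.shape[1]]
    P=np.stack([(u-K[0,2])/K[0,0]*z,(v-K[1,2])/K[1,1]*z,z],-1)
    R=cv2.Rodrigues(np.array(c["rvec"],float))[0]
    W=(P-np.array(c["tvec"]).ravel())@R
    W[z==0]=np.nan
    return W
E
python3 - <<'E'
from h import *
o=observe();print(o)
for n in("top","scene"):
    c=camera(n);cv2.imwrite(f"pics/{n}0.png",c["image"][:,:,::-1]);np.savez(f"{n}0.npz",W=pts(c),I=c["image"])
E
```

```text
{'time': 0.0, 'qpos': array([-7.50520653e+01,  1.51694186e+01,  9.19810362e+01,  2.14536543e-04,
        7.29763357e+01, -2.11486766e+00]), 'dq': array([-0.0635183 , -0.12651977,  0.06018334,  0.03560888,  0.20357393,
       -0.0198901 ]), 'joint_efforts': array([-7.86472883e-04, -5.02114713e+01, -3.56875348e+01,  7.24162208e-02,
        2.94934865e-02, -1.74903867e-04]), 'ee_pos': array([ 0.19786824, -0.64460929,  0.23738699]), 'tcp_rot': array([-1.79873303e+02, -4.88380722e-03,  1.70627339e+01]), 'force': array([ 0.22638111,  0.00195139, -0.65443091]), 'ft_torque': array([0.08416266, 0.00181548, 0.03106699]), 'gripper_force': 0.0, 'gripper_width': 0.08804791855827139}
```

View pics/top0.png

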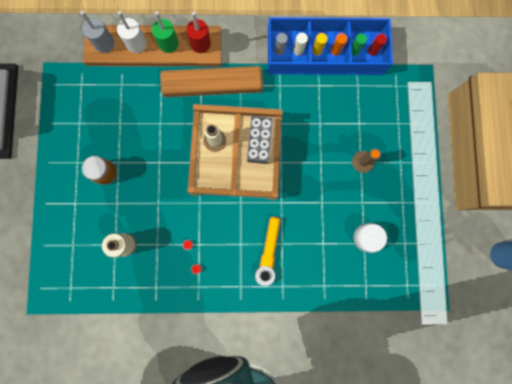

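View pics/scene0.png

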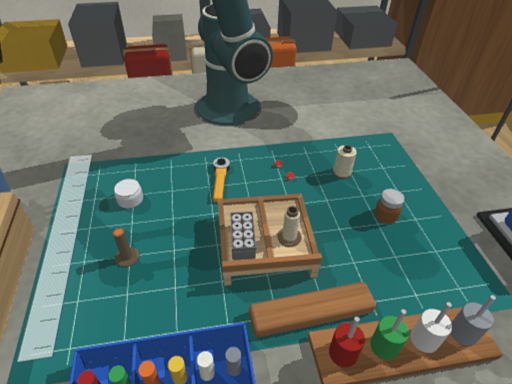

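The top view shows the old spool at (214,137) in the left lane, the bobbin case at (260,138), the new spool at (118,245) and the bare core at (363,160).

```bash
python3 - <<'E'
from h import *
d=np.load("top0.npz");W=d["W"]
for n,(u,v) in dict(tl=(194,108),tr=(280,112),bl=(190,193),br=(277,195),old=(213,132),new=(118,245),lane=(213,175)).items(): print(n,W[v,u].round(3))
R=W[95:205,180:290].reshape(-1,3)
m=(R[:,2]>.045)&(R[:,2]<.085)
Q=R[m][:,:2]; print(m.sum(),cv2.minAreaRect(Q.astype(np.float32)), Q.min(0),Q.max(0))
m=(R[:,2]>.062)&(R[:,2]<.08);Q=R[m][:,:2];print("back strip-ish",Q.min(0),Q.max(0))
for f in("top0.npz","scene0.npz"):
  W=np.load(f)["W"].reshape(-1,3)
  if f[0]=='t': o=R[np.nanargmax(R[:,2])]; n0=np.load(f)["W"][245,118]; cs=[(o,.128,.16),(n0,.083,.11),(o,.105,.126),(n0,.02,.075)]
  for c,a,b in cs:
    m=(np.hypot(*(W[:,:2]-c[:2]).T)<.045)&(W[:,2]>a)&(W[:,2]<b);q=W[m]
    print(f,a,m.sum(),q.min(0).round(3),q.max(0).round(3),((q.min(0)+q.max(0))/2).round(4),q.mean(0).round(4))
E
```

```text
tl [0.704 0.106 0.072]
tr [ 0.696 -0.094  0.071]
bl [0.514 0.122 0.002]
br [ 0.502 -0.085  0.058]
old [0.627 0.056 0.141]
new [0.391 0.264 0.087]
lane [0.55  0.063 0.05 ]
6863 ((0.6066973805427551, 0.010387018322944641), (0.20629779994487762, 0.20505529642105103), 86.62860870361328) [ 0.49847274 -0.09818719] [0.71383689 0.11910785]
back strip-ish [ 0.51127028 -0.09818719] [0.71383689 0.11241734]
top0.npz 0.128 155 [0.619 0.044 0.128] [0.646 0.074 0.143] [0.6325 0.0588 0.1356] [0.6316 0.058  0.1372]
top0.npz 0.083 115 [0.378 0.26  0.083] [0.402 0.295 0.094] [0.3897 0.2779 0.0883] [0.3911 0.2745 0.0896]
top0.npz 0.105 38 [0.618 0.043 0.107] [0.635 0.072 0.126] [0.6265 0.0575 0.1163] [0.622  0.0557 0.1165]
top0.npz 0.02 161 [0.367 0.25  0.02 ] [0.415 0.272 0.075] [0.3908 0.2612 0.0474] [0.392  0.2562 0.0481]
scene0.npz 0.128 146 [0.623 0.045 0.128] [0.651 0.074 0.142] [0.6371 0.0593 0.1349] [0.6389 0.0582 0.1355]
scene0.npz 0.083 56 [0.379 0.263 0.083] [0.406 0.288 0.093] [0.3925 0.2755 0.0884] [0.3949 0.2751 0.088 ]
scene0.npz 0.105 100 [0.627 0.043 0.105] [0.652 0.076 0.125] [0.6395 0.0593 0.1153] [0.6462 0.055  0.1153]
scene0.npz 0.02 294 [0.381 0.25  0.02 ] [0.42  0.297 0.075] [0.4006 0.2737 0.0475] [0.4096 0.2677 0.048 ]
```

>>> apply_moves(
  targets=[
    [0,0,0,0,0,6.8,-1],
    [0,0,0,0,0,6.8,-1],
    [0,0,0,0,0,6.8,-1],
  ],
  grip_force=15,
)

```text
time: 0.35
ee_pos: [0.1979, -0.6449, 0.2379]
tcp_rot: [-179.9, 0.0, -3.7]
force: [-0.1, 0.4, 0.3]
gripper_width: 0.0879
gripper_force: 0.0
```

>>> apply_moves(
  targets=[
    [1.95,-3.6,0,0,0,0,-1],
    [1.95,-3.6,0,0,0,0,-1],
    [1.95,-3.6,0,0,0,0,-1],
    [1.95,-3.6,0,0,0,0,-1],
    [1.95,-3.6,0,0,0,0,-1],
  ],
)

```text
time: 0.77
ee_pos: [0.3062, -0.4693, 0.238]
tcp_rot: [-179.9, 0.0, -3.4]
force: [0.8, 0.2, -0.8]
gripper_width: 0.0881
gripper_force: 0.0
```

>>> apply_moves(
  targets=[
    [1.95,-3.6,0,0,0,0,-1],
    [1.95,-3.6,0,0,0,0,-1],
    [1.95,-3.6,0,0,0,0,-1],
    [1.95,-3.6,0,0,0,0,-1],
    [1.95,-3.6,0,0,0,0,-1],
  ],
)

```text
time: 1.18
ee_pos: [0.414, -0.2952, 0.2384]
tcp_rot: [-180.0, 0.0, -3.4]
force: [1.3, -0.1, -0.7]
gripper_width: 0.0877
gripper_force: 0.0
```

>>> apply_moves(
  targets=[
    [1.95,-3.6,0,0,0,0,-1],
    [1.95,-3.6,0,0,0,0,-1],
    [1.95,-3.6,0,0,0,0,-1],
    [1.95,-3.6,0,0,0,0,-1],
    [1.95,-3.6,0,0,0,0,-1],
  ],
)

```text
time: 1.6
ee_pos: [0.5218, -0.1212, 0.2384]
tcp_rot: [180.0, 0.0, -3.3]
force: [0.9, -0.9, 0.1]
gripper_width: 0.0881
gripper_force: 0.0
```

>>> apply_moves(
  targets=[
    [1.95,-3.6,0,0,0,0,-1],
    [1.95,-3.6,0,0,0,0,-1],
    [1.95,-3.6,0,0,0,0,-1],
    [1.95,-3.6,0,0,0,0,-1],
    [1.95,-3.6,0,0,0,0,-1],
  ],
)

```text
time: 2.02
ee_pos: [0.6297, 0.0528, 0.2382]
tcp_rot: [180.0, 0.0, -3.3]
force: [0.8, -1.0, -0.5]
gripper_width: 0.0881
gripper_force: 0.0
```

>>> apply_moves(
  targets=[
    [0,0,0,0,0,0,-1],
    [0,0,0,0,0,0,-1],
  ],
)

```text
time: 2.18
ee_pos: [0.6295, 0.0528, 0.2376]
tcp_rot: [180.0, 0.1, -3.1]
force: [0.3, -0.7, 0.5]
gripper_width: 0.0885
gripper_force: 0.0
```

```bash
python3 - <<'E'
from h import *
c=camera("wrist");cv2.imwrite("pics/w1.png",c["image"][:,:,::-1]);W=pts(c).reshape(-1,3)
o=observe();print(o["ee_pos"],o["tcp_rot"])
for a,b in[(.133,.16),(.1,.125),(.054,.058)]:
    m=(np.hypot(W[:,0]-.634,W[:,1]-.0585)<.045)&(W[:,2]>a)&(W[:,2]<b);q=W[m]
    if m.sum():print(a,m.sum(),q.min(0).round(3),q.max(0).round(3),((q.min(0)+q.max(0))/2).round(4),q.mean(0).round(4))
m=(W[:,2]>.045)&(W[:,2]<.062)&(abs(W[:,1])<.2)
print(cv2.minAreaRect(W[m][:,:2].astype(np.float32)))
E
```

```text
[0.62886174 0.0513803  0.23770806] [ 1.79958442e+02  1.13974966e-01 -3.22482148e+00]
0.133 676 [0.622 0.048 0.133] [0.646 0.072 0.142] [0.6339 0.0598 0.1377] [0.6346 0.0597 0.1398]
0.1 226 [0.635 0.044 0.101] [0.65  0.075 0.125] [0.6422 0.0596 0.1127] [0.6461 0.0583 0.1137]
0.054 782 [0.615 0.014 0.054] [0.66  0.103 0.058] [0.6374 0.0588 0.056 ] [0.6426 0.0587 0.0552]
((0.6056734323501587, 0.01124582439661026), (0.20687727630138397, 0.20458073914051056), 86.65962982177734)
```

View pics/w1.png

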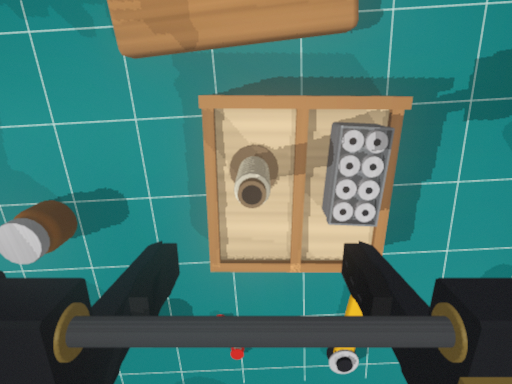

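The wrist view shows the old spool at (252,190) in the left lane and the case in the right lane at (358,175). Both are clear of the finger paths, so I'm lowering onto the spool.

>>> apply_moves(
  targets=[
    [0.4,-0.8,0,0,0,0,-1],
    [0,0,3.5,0,0,0,-1],
    [0,0,3.5,0,0,0,-1],
    [0,0,3.5,0,0,0,-1],
    [0,0,3.5,0,0,0,-1],
  ],
)

```text
time: 2.65
ee_pos: [0.6336, 0.0572, 0.0981]
tcp_rot: [-180.0, -0.1, -3.5]
force: [0.3, 1.0, 0.2]
gripper_width: 0.0881
gripper_force: 0.0
```

>>> apply_moves(
  targets=[
    [0,0,0,0,0,0,1],
    [0,0,0,0,0,0,1],
    [0,0,0,0,0,0,1],
    [0,0,0,0,0,0,1],
    [0,0,0,0,0,0,1],
  ],
)

```text
time: 3.07
ee_pos: [0.6361, 0.0584, 0.1022]
tcp_rot: [-180.0, -0.3, -3.4]
force: [0.3, -0.3, -0.2]
gripper_width: 0.0566
gripper_force: 0.0
```

>>> apply_moves(
  targets=[
    [0,0,0,0,0,0,1],
    [0,0,0,0,0,0,1],
    [0,0,0,0,0,0,1],
  ],
)

```text
time: 3.32
ee_pos: [0.6343, 0.0586, 0.0998]
tcp_rot: [-180.0, -0.1, -3.3]
force: [-0.6, 1.0, 0.7]
gripper_width: 0.037
gripper_force: 0.0
```

>>> apply_moves(
  targets=[
    [0,0,0,0,0,0,1],
    [0,0,0,0,0,0,1],
    [0,0,0,0,0,0,1],
    [0,0,0,0,0,0,1],
  ],
)

```text
time: 3.65
ee_pos: [0.6341, 0.0587, 0.0993]
tcp_rot: [-180.0, -0.0, -3.3]
force: [-1.4, 0.3, 3.9]
gripper_width: 0.0319
gripper_force: 15.0
```

>>> apply_moves(
  targets=[
    [-1.6,0,0,0,0,0,1],
    [-1.6,0,0,0,0,0,1],
    [-1.6,0,0,0,0,0,1],
    [-1.6,0,0,0,0,0,1],
    [-1.6,0,0,0,0,0,1],
  ],
)

```text
time: 4.07
ee_pos: [0.5546, 0.0632, 0.0996]
tcp_rot: [-180.0, -0.2, -3.3]
force: [1.2, -0.4, 2.1]
gripper_width: 0.0315
gripper_force: 15.0
```

>>> apply_moves(
  targets=[
    [0,0,0,0,0,0,1],
    [0,0,0,0,0,0,1],
    [0,0,0,0,0,0,1],
  ],
)

```text
time: 4.32
ee_pos: [0.5537, 0.0633, 0.0998]
tcp_rot: [-180.0, 0.0, -3.3]
force: [-2.8, 0.1, 7.2]
gripper_width: 0.0315
gripper_force: 15.0
```

>>> apply_moves(
  targets=[
    [0,0,0,0,0,0,-1],
    [0,0,0,0,0,0,-1],
    [0,0,0,0,0,0,-1],
    [0,0,0,0,0,0,-1],
    [0,0,0,0,0,0,-1],
  ],
)

```text
time: 4.73
ee_pos: [0.5537, 0.0632, 0.0982]
tcp_rot: [180.0, 0.0, -3.3]
force: [0.1, 0.5, -0.7]
gripper_width: 0.0628
gripper_force: 0.0
```

>>> apply_moves(
  targets=[
    [0,0,0,0,0,0,-1],
    [0,0,0,0,0,0,-1],
    [0,0,-3.0,0,0,0,-1],
    [0,0,-3.8,0,0,0,-1],
    [0,0,-3.8,0,0,0,-1],
  ],
)

```text
time: 5.15
ee_pos: [0.5525, 0.0631, 0.2044]
tcp_rot: [180.0, 0.2, -3.3]
force: [0.1, -0.3, 0.4]
gripper_width: 0.0883
gripper_force: 0.0
```

>>> apply_moves(
  targets=[
    [0,0,-3.0,0,0,0,-1],
    [0,0,0,0,0,0,-1],
  ],
)

```text
time: 5.32
ee_pos: [0.5584, 0.0635, 0.2431]
tcp_rot: [-179.9, -0.8, -3.3]
force: [0.3, 0.1, -0.2]
gripper_width: 0.0882
gripper_force: 0.0
```

```bash
python3 - <<'E'
from h import *
S=np.array([.606,.0112]);a=np.deg2rad(-3.3);Rm=np.array([[np.cos(a),-np.sin(a)],[np.sin(a),np.cos(a)]])
o=observe();print(o["ee_pos"],o["tcp_rot"])
for n in("top","scene"):
  c=camera(n);cv2.imwrite(f"pics/{n}2.png",c["image"][:,:,::-1]);W=pts(c).reshape(-1,3)
  for p,z0 in[((.554,.063),.13),((.554,.063),.1),((.391,.276),.083)]:
    m=(np.hypot(W[:,0]-p[0],W[:,1]-p[1])<.045)&(W[:,2]>z0)&(W[:,2]<z0+.02);q=W[m]
    if m.sum(): e=((q.min(0)+q.max(0))/2); print(n,m.sum(),e.round(4),((e[:2]-S)@Rm).round(4),q[:,2].max().round(3))
E
```

```text
[0.55837838 0.06351876 0.24309528] [-179.90088508   -0.76681428   -3.33868204]
top 8 [0.5629 0.0727 0.1015] [-0.0466  0.0589] 0.103
scene 22 [0.5642 0.061  0.1018] [-0.0446  0.0473] 0.103
scene 54 [0.3936 0.2755 0.0879] [-0.2273  0.2516] 0.092
```

View pics/scene2.png

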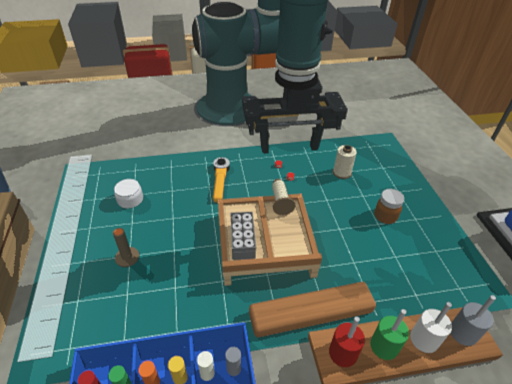

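The pull went wrong: the old spool tipped forward and now lies over the front strip, foot at about (284,206) and top at (279,185). I'll measure how it lies.

>>> apply_moves(
  targets=[
    [-3.5,0,-1.0,0,0,0,-1],
    [-3.5,0,-1.0,0,0,0,-1],
    [-3.5,0,-1.0,0,0,0,-1],
    [0,0,0,0,0,0,-1],
    [0,0,0,0,0,0,-1],
  ],
)

```text
time: 5.83
ee_pos: [0.4475, 0.0693, 0.2636]
tcp_rot: [180.0, 0.1, -3.3]
force: [0.6, -0.4, -0.4]
gripper_width: 0.0878
gripper_force: 0.0
```

```bash
python3 - <<'E'
from h import *
S=np.array([.606,.0112]);a=np.deg2rad(-3.3);Rm=np.array([[np.cos(a),-np.sin(a)],[np.sin(a),np.cos(a)]])
print(observe()["ee_pos"])
A=[]
for n in("wrist","scene"):
  c=camera(n);cv2.imwrite(f"pics/{n}3.png",c["image"][:,:,::-1]);W=pts(c).reshape(-1,3)
  s=(W[:,:2]-S)@Rm
  m=(s[:,0]>-.19)&(s[:,0]<.0)&(s[:,1]>.012)&(s[:,1]<.085)&(W[:,2]>.064)&(W[:,2]<.15)
  q=np.c_[s[m],W[m,2]]
  print(n,m.sum())
  for x0 in np.arange(-.19,0,.01):
    k=(q[:,0]>=x0)&(q[:,0]<x0+.01)
    if k.sum()>3: print(round(x0,3),k.sum(),"y",q[k,1].min().round(3),q[k,1].max().round(3),"z",q[k,2].min().round(3),q[k,2].max().round(3))
E
```

```text
[0.44746455 0.06934083 0.26355206]
wrist 2976
-0.14 67 y 0.037 0.059 z 0.075 0.086
-0.13 208 y 0.034 0.064 z 0.075 0.09
-0.12 292 y 0.032 0.065 z 0.07 0.091
-0.11 307 y 0.033 0.064 z 0.073 0.092
-0.1 324 y 0.033 0.064 z 0.074 0.092
-0.09 310 y 0.033 0.064 z 0.076 0.092
-0.08 341 y 0.033 0.065 z 0.076 0.092
-0.07 345 y 0.033 0.065 z 0.077 0.093
-0.06 368 y 0.033 0.065 z 0.078 0.093
-0.05 414 y 0.022 0.075 z 0.066 0.105
scene 511
-0.14 6 y 0.036 0.054 z 0.074 0.083
-0.13 14 y 0.035 0.056 z 0.076 0.087
-0.12 36 y 0.032 0.063 z 0.072 0.089
-0.11 37 y 0.032 0.061 z 0.072 0.09
-0.1 34 y 0.032 0.062 z 0.076 0.091
-0.09 38 y 0.032 0.063 z 0.073 0.09
-0.08 39 y 0.032 0.063 z 0.072 0.092
-0.07 41 y 0.033 0.062 z 0.077 0.093
-0.05 253 y 0.022 0.074 z 0.064 0.105
-0.04 12 y 0.022 0.062 z 0.064 0.079
```

View pics/wrist3.png

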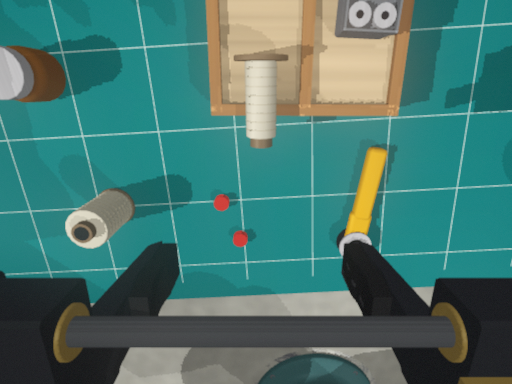

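The spool lies level along the lane, with its axis at z≈0.076, its foot at shelf x≈-42 mm and its top at -132 mm. I'll grip it with the tool tilted 45° forward, lift it, turn it upright and set it down.

>>> apply_moves(
  targets=[
    [0,0,0,0,6.5,0,-1],
    [0,0,0,0,6.5,0,-1],
    [0,0,0,0,6.5,0,-1],
    [0,0,0,0,6.5,0,-1],
  ],
  grip_force=25,
)

```text
time: 6.27
ee_pos: [0.4504, 0.0692, 0.2644]
tcp_rot: [-180.0, -26.2, -3.4]
force: [-0.5, -0.3, 0.2]
gripper_width: 0.0882
gripper_force: 0.0
```

>>> apply_moves(
  targets=[
    [0,0,0,0,6.5,0,-1],
    [0,0,0,0,6.5,0,-1],
    [0,0,0,0,6.0,0,-1],
    [0,0,0,0,0,0,-1],
    [0,0,0,0,0,0,-1],
  ],
)

```text
time: 6.68
ee_pos: [0.4478, 0.0694, 0.2619]
tcp_rot: [179.9, -44.7, -3.2]
force: [1.6, 0.2, -0.2]
gripper_width: 0.0883
gripper_force: 0.0
```

```bash
python3 - <<'E'
from h import *
o=observe();print(o["qpos"].round(1),o["ee_pos"],o["tcp_rot"])
E
```

```text
[ 15.4 -39.2 143.9 -23.5  34.5 123.2] [0.44777904 0.06939652 0.26194396] [179.86010462 -44.67797197  -3.15882627]
```

>>> apply_moves(
  targets=[
    [0,0,2.0,0,0,0,-1],
    [-2.4,0,2.0,0,0,0,-1],
    [-2.4,0,2.0,0,0,0,-1],
    [-2.4,0,1.9,0,0,0,-1],
    [-2.3,0,0,0,0,0,-1],
  ],
)

```text
time: 7.1
ee_pos: [0.4728, 0.0827, 0.1644]
tcp_rot: [179.0, -42.5, -3.4]
force: [-0.4, -0.9, -0.7]
gripper_width: 0.0881
gripper_force: 0.0
```

>>> apply_moves(
  targets=[
    [0,0,0,0,0,0,-1],
    [0,0,0,0,0,0,-1],
  ],
)

```text
time: 7.27
ee_pos: [0.473, 0.0838, 0.1674]
tcp_rot: [179.1, -42.8, -3.3]
force: [0.2, -0.1, 0.4]
gripper_width: 0.0881
gripper_force: 0.0
```

```bash
python3 - <<'E'
from h import *
o=observe();print(o["qpos"].round(1),o["ee_pos"],o["tcp_rot"])
E
```

```text
[ 17.4 -25.5 147.  -40.7  23.  143.9] [0.47301535 0.08375093 0.16744028] [179.14936366 -42.79960958  -3.33034194]
```

>>> apply_moves(
  targets=[
    [0,0,0,0,-5.3,0,-1],
    [0,0,0,0,-5.3,0,-1],
    [0,0,0,0,-5.3,0,-1],
    [0,0,0,0,0,0,-1],
    [0,0,0,0,0,0,-1],
  ],
)

```text
time: 7.68
ee_pos: [0.4743, 0.0821, 0.1695]
tcp_rot: [179.3, -28.5, -3.8]
force: [1.0, 0.5, -0.1]
gripper_width: 0.0878
gripper_force: 0.0
```

```bash
cat >> h.py <<'E'
from scipy.spatial.transform import Rotation as Ro
def to(p,d=0):
    """tool-frame shift cm to world TCP p, optionally standing off d m behind along the tool"""
    o=observe();R=Ro.from_euler("xyz",o["tcp_rot"],degrees=True).as_matrix()
    print(o["qpos"].round(1),o["ee_pos"].round(4),o["tcp_rot"].round(1),"z",R[:,2].round(3),"y",R[:,1].round(3))
    print("shift cm",(R.T@(np.array(p)-d*R[:,2]-o["ee_pos"])*100).round(2))
def sh(sx,sy):
    a=np.deg2rad(-3.3);return np.array([.606+sx*np.cos(a)-sy*np.sin(a),.0112+sx*np.sin(a)+sy*np.cos(a)])
E
python3 - <<'E'
from h import *
t=np.deg2rad(27)
p=[*sh(-.110+.011*np.sin(t),.0485),.076-.011*np.cos(t)]
print(p);to(p,.08);to(p)
E
```

```text
[np.float64(0.5039598701825863), np.float64(0.06566415233630243), np.float64(0.06619892823392795)]
[ 12.9 -19.9 137.6 -14.8  35.9 116.9] [0.4743 0.0821 0.1695] [179.3 -28.5  -3.8] z [ 0.476 -0.044 -0.879] y [-0.073 -0.997  0.011]
shift cm [-2.23  1.31  2.56]
[ 12.9 -19.9 137.6 -14.8  35.9 116.9] [0.4743 0.0821 0.1695] [179.3 -28.5  -3.8] z [ 0.476 -0.044 -0.879] y [-0.073 -0.997  0.011]
shift cm [-2.23  1.31 10.56]
```

>>> apply_moves(
  targets=[
    [-2.2,1.3,2.5,0,0,0.5,-1],
    [0,0,2.5,0,0,0,-1],
    [0,0,2.5,0,0,0,-1],
    [0,0,2.0,0,0,0,-1],
    [0,0,0,0,0,0,-1],
  ],
)

```text
time: 8.1
ee_pos: [0.4929, 0.0657, 0.0684]
tcp_rot: [179.3, -27.9, -4.2]
force: [-0.6, -0.6, -0.3]
gripper_width: 0.0882
gripper_force: 0.0
```

```bash
python3 - <<'E'
from h import *
t=np.deg2rad(28)
p=[*sh(-.110+.011*np.sin(t),.0485),.076-.011*np.cos(t)]
to(p)
E
```

```text
[  9.5  -7.5 140.9 -20.2  20.7 121.1] [0.4929 0.0657 0.0684] [179.3 -27.9  -4.2] z [ 0.466 -0.046 -0.884] y [-0.078 -0.997  0.01 ]
shift cm [ 0.89 -0.09  0.71]
```

>>> apply_moves(
  targets=[
    [1.0,-0.1,0.6,0,0,0,-1],
    [0,0,0,0,0,0,1],
    [0,0,0,0,0,0,1],
    [0,0,0,0,0,0,1],
    [0,0,0,0,0,0,1],
  ],
)

```text
time: 8.52
ee_pos: [0.5071, 0.0666, 0.0728]
tcp_rot: [179.5, -28.3, -4.2]
force: [0.4, 0.2, 0.1]
gripper_width: 0.0637
gripper_force: 0.0
```

>>> apply_moves(
  targets=[
    [0,0,0,0,0,0,1],
    [0,0,0,0,0,0,1],
    [0,0,0,0,0,0,1],
    [0,0,0,0,0,0,1],
    [0,0,0,0,0,0,1],
  ],
)

```text
time: 8.93
ee_pos: [0.5073, 0.0665, 0.072]
tcp_rot: [179.5, -28.2, -4.2]
force: [-0.5, 0.0, 0.3]
gripper_width: 0.0314
gripper_force: 25.0
```

>>> apply_moves(
  targets=[
    [0,0,0,0,0,0,1],
    [0,0,0,0,0,0,1],
    [0,0,0,0,0,0,1],
  ],
)

```text
time: 9.18
ee_pos: [0.5073, 0.0665, 0.072]
tcp_rot: [179.4, -28.2, -4.2]
force: [-0.9, 0.2, 1.5]
gripper_width: 0.0315
gripper_force: 25.0
```

>>> apply_moves(
  targets=[
    [0.9,0,-1.6,0,0,0,1],
    [1.2,0,-2.2,0,0,0,1],
    [1.4,0,-2.6,0,0,0,1],
    [1.4,0,-2.6,0,0,0,1],
    [1.0,0,-1.8,0,0,0,1],
  ],
)

```text
time: 9.6
ee_pos: [0.5091, 0.0677, 0.1978]
tcp_rot: [179.5, -28.3, -4.2]
force: [0.6, -0.0, -0.4]
gripper_width: 0.0313
gripper_force: 25.0
```

>>> apply_moves(
  targets=[
    [0,0,0,0,-5,0,1],
    [0,0,0,0,-6,0,1],
    [0,0,0,0,-6,0,1],
    [0,0,0,0,-6,0,1],
    [0,0,0,0,-6,0,1],
  ],
)

```text
time: 10.02
ee_pos: [0.5088, 0.0675, 0.1959]
tcp_rot: [179.6, 1.0, -4.5]
force: [0.9, 0.3, -1.2]
gripper_width: 0.0314
gripper_force: 25.0
```

```bash
python3 - <<'E'
from h import *
to([*sh(-.055,.0485),.18])
E
```

```text
[ 5.000e+00  1.000e-01  1.135e+02 -3.000e-01  6.750e+01  9.960e+01] [0.5088 0.0675 0.1959] [179.6   1.   -4.5] z [-0.018 -0.006 -1.   ] y [-0.078 -0.997  0.008]
shift cm [4.56 0.11 1.51]
```

>>> apply_moves(
  targets=[
    [2.2,0,0,0,-6,0,1],
    [2.2,0,0,0,-6,0,1],
    [0,0,0,0,-6,0,1],
    [0,0,0,0,-6,0,1],
    [0,0,0,0,-6,0,1],
  ],
)

```text
time: 10.43
ee_pos: [0.5532, 0.0638, 0.1919]
tcp_rot: [179.4, 31.0, -4.8]
force: [-0.0, 0.1, -0.0]
gripper_width: 0.031
gripper_force: 25.0
```

>>> apply_moves(
  targets=[
    [0,0,0,0,-6,0,1],
    [0,0,0,0,-6,0,1],
    [0,0,0,0,-6,0,1],
    [0,0,0,0,0,0,1],
    [0,0,0,0,0,0,1],
  ],
)

```text
time: 10.85
ee_pos: [0.5519, 0.0638, 0.1886]
tcp_rot: [179.2, 49.0, -5.1]
force: [0.5, -1.2, -0.6]
gripper_width: 0.0312
gripper_force: 25.0
```

```bash
python3 - <<'E'
from h import *
to([*sh(-.055,.0485),.18])
S=np.array([.606,.0112]);a=np.deg2rad(-3.3);Rm=np.array([[np.cos(a),-np.sin(a)],[np.sin(a),np.cos(a)]])
c=camera("scene");cv2.imwrite("pics/s4.png",cv2.resize(c["image"][90:290,170:370,::-1],None,fx=3,fy=3))
E
```

```text
[  1.5  36.2  80.2   4.5 112.4  96. ] [0.5519 0.0638 0.1886] [179.2  49.   -5.1] z [-0.753  0.053 -0.656] y [-0.079 -0.997  0.009]
shift cm [0.79 0.08 0.41]
```

View pics/s4.png

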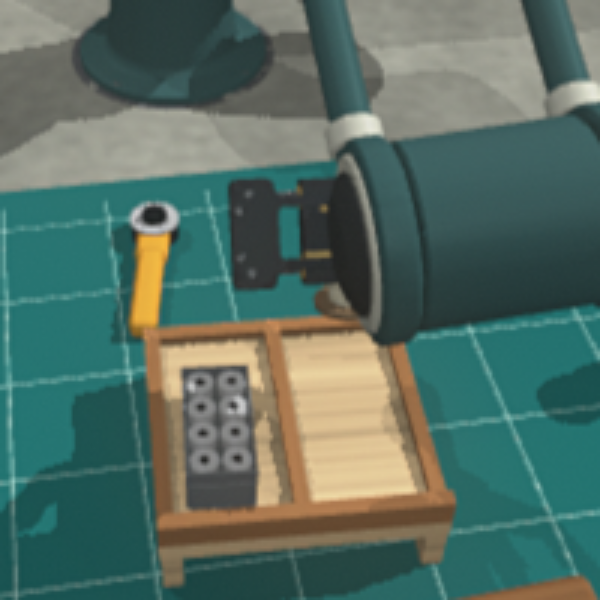

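The foot shows below the gripper at crop (335,300). The spool should lean about 14° forward, so I'm turning 7° more before lowering.

>>> apply_moves(
  targets=[
    [0,0,0,0,-4,0,1],
    [0,0,0,0,-3,0,1],
    [0,0,0,0,0,0,1],
    [0,0,0,0,0,0,1],
  ],
)

```text
time: 11.23
ee_pos: [0.5521, 0.0641, 0.1932]
tcp_rot: [179.2, 55.5, -5.2]
force: [-0.4, -0.2, 0.2]
gripper_width: 0.0311
gripper_force: 25.0
```

```bash
python3 - <<'E'
from h import *
to([*sh(-.066,.0485),.125])
W=pts(camera("scene")).reshape(-1,3)
e=observe()["ee_pos"]
m=(abs(W[:,0]-e[0])<.07)&(abs(W[:,1]-e[1])<.04)&(W[:,2]>.09)&(W[:,2]<e[2]-.015)
q=W[m];a=np.deg2rad(-3.3);R=np.array([[np.cos(a),-np.sin(a)],[np.sin(a),np.cos(a)]])
s=np.c_[(q[:,:2]-[.606,.0112])@R,q[:,2]];print(m.sum());print(s[np.argsort(s[:,2])][::max(1,len(s)//25)].round(3))
E
```

```text
[  1.3  40.   77.    5.1 118.3  96.1] [0.5521 0.0641 0.1932] [179.2  55.5  -5.2] z [-0.822  0.06  -0.566] y [-0.078 -0.997  0.008]
shift cm [5.11 0.09 4.61]
24
[[-0.041  0.024  0.134]
 [-0.035  0.025  0.138]
 [-0.04   0.024  0.138]
 [-0.03   0.026  0.139]
 [-0.041  0.035  0.14 ]
 [-0.037  0.032  0.14 ]
 [-0.034  0.031  0.14 ]
 [-0.037  0.03   0.14 ]
 [-0.035  0.025  0.141]
 [-0.031  0.029  0.141]
 [-0.024  0.032  0.141]
 [-0.024  0.03   0.141]
 [-0.034  0.029  0.141]
 [-0.037  0.027  0.141]
 [-0.027  0.028  0.142]
 [-0.033  0.027  0.142]
 [-0.027  0.032  0.142]
 [-0.03   0.026  0.142]
 [-0.036  0.025  0.143]
 [-0.032  0.033  0.143]
 [-0.028  0.032  0.143]
 [-0.026  0.03   0.143]
 [-0.029  0.03   0.143]
 [-0.034  0.033  0.143]]
```

>>> apply_moves(
  targets=[
    [1.0,0,0.9,0,0,0,1],
    [1.3,0,1.2,0,0,0,1],
    [1.3,0,1.2,0,0,0,1],
    [1.0,0,0.9,0,0,0,1],
    [0.5,0,0.4,0,0,0,1],
  ],
)

```text
time: 11.7
ee_pos: [0.5414, 0.0642, 0.1224]
tcp_rot: [179.1, 55.9, -5.2]
force: [-0.7, -0.0, -1.9]
gripper_width: 0.0311
gripper_force: 25.0
```

>>> apply_moves(
  targets=[
    [0,0,0,0,0,0,1],
    [0,0,0,0,0,0,1],
  ],
)

```text
time: 11.87
ee_pos: [0.5426, 0.0642, 0.1243]
tcp_rot: [179.1, 55.8, -5.2]
force: [0.8, -0.1, -0.9]
gripper_width: 0.0313
gripper_force: 25.0
```

```bash
python3 - <<'E'
from h import *
to([*sh(-.066,.0485),.112])
E
```

```text
[  1.3  43.2  79.9   4.9 112.6  95.6] [0.5426 0.0642 0.1243] [179.1  55.8  -5.2] z [-0.825  0.06  -0.562] y [-0.078 -0.997  0.008]
shift cm [1.04 0.07 0.66]
```

Now I'll reduce the grip a little and lower in small steps until it touches.

>>> apply_moves(
  targets=[
    [0.4,0,0.3,0,0,0,1],
    [0.4,0,0.3,0,0,0,1],
    [0.2,0,0.1,0,0,0,1],
    [0,0,0,0,0,0,1],
  ],
  grip_force=10,
)

```text
time: 12.2
ee_pos: [0.5426, 0.0641, 0.1119]
tcp_rot: [179.1, 55.8, -5.2]
force: [0.7, -0.3, -1.0]
gripper_width: 0.0315
gripper_force: 10.0
```

>>> apply_moves(
  targets=[
    [0.16,0,0.12,0,0,0,1],
    [0.16,0,0.12,0,0,0,1],
    [0,0,0,0,0,0,1],
  ],
)

```text
time: 12.45
ee_pos: [0.5431, 0.0643, 0.1111]
tcp_rot: [179.2, 55.8, -5.1]
force: [1.7, 1.1, 10.0]
gripper_width: 0.0319
gripper_force: 10.0
```

>>> apply_moves(
  targets=[
    [-0.08,0,-0.06,0,0,0,1],
    [0,0,0,0,0,0,-1],
    [0,0,0,0,0,0,-1],
    [0,0,0,0,0,0,-1],
    [0,0,0,0,0,0,-1],
  ],
)

```text
time: 12.87
ee_pos: [0.5421, 0.0641, 0.1085]
tcp_rot: [179.1, 55.8, -5.2]
force: [-0.2, -0.7, 0.4]
gripper_width: 0.0563
gripper_force: 0.0
```

>>> apply_moves(
  targets=[
    [0,0,0,0,0,0,-1],
    [0,0,0,0,0,0,-1],
    [0,0,-2,0,0,0,-1],
    [0,0,-3,0,0,0,-1],
    [0,0,-3,0,0,0,-1],
  ],
)

```text
time: 13.28
ee_pos: [0.6081, 0.0593, 0.1539]
tcp_rot: [179.1, 56.0, -5.2]
force: [0.7, 0.7, -0.7]
gripper_width: 0.088
gripper_force: 0.0
```

>>> apply_moves(
  targets=[
    [0,0,-3,0,0,0,-1],
    [-2,0,-2,0,0,0,-1],
    [-3,0,-2,0,0,0,-1],
    [-3,0,-2,0,0,0,-1],
    [0,0,0,0,0,0,-1],
  ],
)

```text
time: 13.7
ee_pos: [0.6397, 0.058, 0.2789]
tcp_rot: [179.3, 55.2, -5.1]
force: [0.0, -0.3, 2.7]
gripper_width: 0.0882
gripper_force: 0.0
```

```bash
cat >> h.py <<'E'
def inshelf(W):
    a=np.deg2rad(-3.3);R=np.array([[np.cos(a),-np.sin(a)],[np.sin(a),np.cos(a)]])
    return np.c_[(W[:,:2]-[.606,.0112])@R,W[:,2]]
E
python3 - <<'E'
from h import *
to([*sh(-.055,.0485),.25])
for n in("top","scene"):
  c=camera(n);cv2.imwrite(f"pics/{n}5.png",c["image"][:,:,::-1]);s=inshelf(pts(c).reshape(-1,3))
  m=(abs(s[:,0]+.055)<.06)&(abs(s[:,1]-.0485)<.036)&(s[:,2]>.062)&(s[:,2]<.15);q=s[m];print(n,len(q))
  for a in np.arange(.06,.15,.01):
    k=q[(q[:,2]>=a)&(q[:,2]<a+.01)]
    if len(k)>2:print(a.round(2),len(k),k.min(0).round(3),k.max(0).round(3))
E
```

```text
[  0.8  46.1  57.5   5.5 131.4  97. ] [0.6397 0.058  0.2789] [179.3  55.2  -5.1] z [-0.819  0.06  -0.571] y [-0.078 -0.997  0.007]
shift cm [-2.53  0.17  8.7 ]
top 0
scene 386
0.06 31 [-0.051  0.033  0.062] [-0.036  0.064  0.07 ]
0.07 44 [-0.054  0.033  0.07 ] [-0.037  0.064  0.08 ]
0.08 43 [-0.059  0.033  0.081] [-0.036  0.063  0.09 ]
0.09 44 [-0.057  0.033  0.09 ] [-0.035  0.065  0.1  ]
0.1 42 [-0.051  0.033  0.1  ] [-0.036  0.063  0.11 ]
0.11 42 [-0.053  0.033  0.11 ] [-0.035  0.062  0.12 ]
0.12 71 [-0.063  0.033  0.12 ] [-0.035  0.065  0.13 ]
0.13 59 [-0.055  0.035  0.13 ] [-0.04   0.061  0.14 ]
0.14 10 [-0.053  0.039  0.14 ] [-0.043  0.058  0.142]
```

View pics/top5.png

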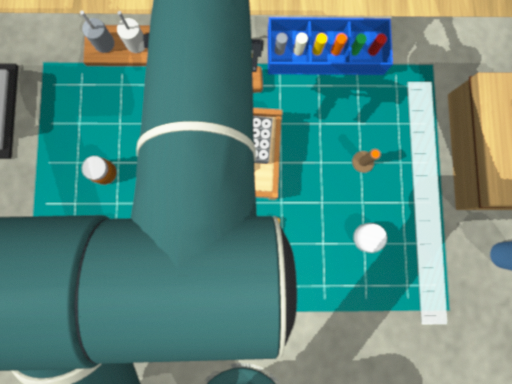

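The old spool stands upright at shelf x≈-52 mm, y≈48 mm. The top view is mostly covered by the arm. Next is the new spool.

>>> apply_moves(
  targets=[
    [0,0,0,0,7,0,-1],
    [0,0,0,0,7,0,-1],
    [0,0,0,0,7,0,-1],
    [0,0,0,0,7,0,-1],
    [0,0,0,0,7,0,-1],
  ],
)

```text
time: 14.22
ee_pos: [0.6378, 0.0578, 0.2688]
tcp_rot: [179.5, 20.6, -4.7]
force: [-0.3, 0.8, 1.0]
gripper_width: 0.0883
gripper_force: 0.0
```

>>> apply_moves(
  targets=[
    [0,0,0,0,7,0,-1],
    [0,0,0,0,7,-1.0,-1],
    [0,0,0,0,6.5,-1.0,-1],
    [0,0,0,0,0,0,-1],
    [0,0,0,0,0,0,-1],
  ],
)

```text
time: 14.63
ee_pos: [0.6352, 0.058, 0.2691]
tcp_rot: [179.7, 0.6, -2.5]
force: [0.4, -0.7, -0.7]
gripper_width: 0.0877
gripper_force: 0.0
```

```bash
python3 - <<'E'
from h import *
to([.391,.2755,.2])
c=camera("scene");s=inshelf(pts(c).reshape(-1,3))
m=(abs(s[:,0]+.055)<.06)&(abs(s[:,1]-.0485)<.036)&(s[:,2]>.062)&(s[:,2]<.15);q=s[m];print(q.min(0),q.max(0))
E
```

```text
[ 3.1 10.6 94.2 -0.2 75.8 95.7] [0.6352 0.058  0.2691] [179.7   0.6  -2.5] z [-0.011 -0.004 -1.   ] y [-0.044 -0.999  0.005]
shift cm [-25.28 -20.69   7.08]
[-0.06388347  0.03295868  0.0622674 ] [-0.03460816  0.06517065  0.14179215]
```

>>> apply_moves(
  targets=[
    [-2.8,-2.3,0,0,0.5,0.6,-1],
    [-2.8,-2.3,0,0,0,0,-1],
    [-2.8,-2.3,0,0,0,0,-1],
    [-2.8,-2.3,0,0,0,0,-1],
    [-2.8,-2.3,0,0,0,0,-1],
  ],
)

```text
time: 15.1
ee_pos: [0.5046, 0.1812, 0.2693]
tcp_rot: [179.7, -0.0, -3.2]
force: [0.0, 1.1, 0.1]
gripper_width: 0.0876
gripper_force: 0.0
```

>>> apply_moves(
  targets=[
    [-2.8,-2.3,0,0,0,0,-1],
    [-2.8,-2.3,0,0,0,0,-1],
    [-2.8,-2.3,0,0,0,0,-1],
    [-2.8,-2.3,0,0,0,0,-1],
    [0,0,0,0,0,0,-1],
  ],
)

```text
time: 15.52
ee_pos: [0.3947, 0.2821, 0.269]
tcp_rot: [179.8, 0.1, -2.9]
force: [-0.2, -0.2, 0.1]
gripper_width: 0.0883
gripper_force: 0.0
```

```bash
python3 - <<'E'
from h import *
W=pts(camera("wrist")).reshape(-1,3)
m=(np.hypot(W[:,0]-.391,W[:,1]-.2755)<.05)&(W[:,2]>.083)&(W[:,2]<.1);q=W[m];p=(q.min(0)+q.max(0))/2;print(m.sum(),p,np.ptp(q,0))
to([.391,.2755,.046])
E
```

```text
389 [0.3914885  0.27740322 0.08756493] [0.02319711 0.02307097 0.00907151]
[ 32.5  -6.7 112.   -0.3  74.8 125.5] [0.3967 0.2806 0.2691] [ 1.797e+02 -1.000e-01 -2.900e+00] z [ 0.001 -0.005 -1.   ] y [-0.05  -0.999  0.005]
shift cm [-0.57  0.42 22.31]
```

>>> apply_moves(
  targets=[
    [-0.5,0.4,3.5,0,0,0,-1],
    [0,0,4,0,0,0,-1],
    [0,0,4,0,0,0,-1],
    [0,0,4,0,0,0,-1],
    [0,0,3.5,0,0,0,-1],
  ],
  grip_force=25,
)

```text
time: 15.98
ee_pos: [0.394, 0.2728, 0.0766]
tcp_rot: [179.7, -0.1, -3.2]
force: [0.6, 0.3, -0.7]
gripper_width: 0.0878
gripper_force: 0.0
```

>>> apply_moves(
  targets=[
    [0,0,3.0,0,0,0,-1],
    [0,0,0,0,0,0,-1],
    [0,0,0,0,0,0,1],
    [0,0,0,0,0,0,1],
    [0,0,0,0,0,0,1],
  ],
)

```text
time: 16.4
ee_pos: [0.3953, 0.2745, 0.0514]
tcp_rot: [179.9, -0.4, -3.1]
force: [-0.7, 0.6, -0.1]
gripper_width: 0.0702
gripper_force: 0.0
```

>>> apply_moves(
  targets=[
    [0,0,0,0,0,0,1],
    [0,0,0,0,0,0,1],
    [0,0,0,0,0,0,1],
    [0,0,0,0,0,0,1],
    [0,0,0,0,0,0,1],
  ],
)

```text
time: 16.82
ee_pos: [0.3938, 0.2742, 0.0507]
tcp_rot: [179.9, -0.3, -3.1]
force: [0.3, -0.4, 6.7]
gripper_width: 0.0495
gripper_force: 25.0
```

>>> apply_moves(
  targets=[
    [0,0,-1.5,0,0,0,1],
    [0,0,-3,0,0,0,1],
    [0,0,-3.8,0,0,0,1],
    [0,0,-3.8,0,0,0,1],
    [0,0,-3.8,0,0,0,1],
  ],
)

```text
time: 17.23
ee_pos: [0.391, 0.2734, 0.2091]
tcp_rot: [179.7, -0.1, -3.1]
force: [1.1, 1.5, -2.3]
gripper_width: 0.0494
gripper_force: 25.0
```

>>> apply_moves(
  targets=[
    [0,0,-2,0,0,0,1],
    [0,0,0,0,0,0,1],
    [0,0,0,0,0,0,1],
  ],
)

```text
time: 17.48
ee_pos: [0.3924, 0.2744, 0.2291]
tcp_rot: [179.8, -0.3, -3.1]
force: [0.3, 0.6, -1.3]
gripper_width: 0.0495
gripper_force: 25.0
```

```bash
python3 - <<'E'
from h import *
to([*sh(.03,.0485),.23])
for n in("scene",):
  W=pts(camera(n)).reshape(-1,3);e=observe()["ee_pos"]
  m=(np.hypot(*(W[:,:2]-[.3915,.2755]).T)<.05)&(W[:,2]>e[2]-.06)&(W[:,2]<e[2]+.05);q=W[m]
  for a in np.arange(e[2]-.06,e[2]+.05,.01):
    k=q[(q[:,2]>=a)&(q[:,2]<a+.01)]
    if len(k)>2:print(a.round(3),len(k),k.min(0).round(3),k.max(0).round(3))
E
```

```text
[ 32.2  -6.2 115.9  -0.3  70.2 125.4] [0.3924 0.2744 0.2291] [179.8  -0.3  -3.1] z [ 0.006 -0.003 -1.   ] y [-0.054 -0.999  0.003]
shift cm [25.77 20.28  0.11]
0.177 81 [0.379 0.247 0.177] [0.419 0.299 0.187]
0.187 74 [0.38  0.249 0.187] [0.418 0.297 0.197]
0.197 75 [0.382 0.248 0.197] [0.417 0.297 0.207]
0.207 76 [0.383 0.249 0.207] [0.416 0.295 0.217]
0.217 65 [0.39  0.248 0.217] [0.418 0.296 0.227]
0.227 109 [0.388 0.234 0.227] [0.417 0.31  0.237]
0.237 127 [0.385 0.234 0.237] [0.418 0.313 0.247]
0.247 184 [0.369 0.233 0.247] [0.418 0.314 0.257]
0.257 162 [0.372 0.232 0.257] [0.415 0.314 0.267]
0.267 115 [0.379 0.231 0.267] [0.409 0.315 0.277]
```

>>> apply_moves(
  targets=[
    [2,1.6,0,0,0,0,1],
    [3,2.4,0,0,0,0,1],
    [3.2,2.5,0,0,0,0,1],
    [3.2,2.5,0,0,0,0,1],
    [3.2,2.5,0,0,0,0,1],
  ],
)

```text
time: 17.95
ee_pos: [0.5306, 0.1496, 0.2254]
tcp_rot: [179.7, 0.1, -3.1]
force: [0.6, 1.4, -1.2]
gripper_width: 0.0493
gripper_force: 25.0
```

>>> apply_moves(
  targets=[
    [3.2,2.5,0,0,0,0,1],
    [3.2,2.5,0,0,0,0,1],
    [3,2.4,0,0,0,0,1],
    [1.6,1.3,0,0,0,0,1],
    [0,0,0,0,0,0,1],
  ],
)

```text
time: 18.37
ee_pos: [0.6377, 0.0548, 0.2255]
tcp_rot: [179.6, 0.1, -3.3]
force: [0.4, 0.2, -1.6]
gripper_width: 0.0492
gripper_force: 25.0
```

>>> apply_moves(
  targets=[
    [0,0,0,0,0,0,1],
    [0,0,0,0,0,0,1],
  ],
)

```text
time: 18.53
ee_pos: [0.6348, 0.0588, 0.2269]
tcp_rot: [179.8, 0.1, -3.1]
force: [-1.1, -0.7, -1.1]
gripper_width: 0.0494
gripper_force: 25.0
```

```bash
python3 - <<'E'
from h import *
to([*sh(.03,.0485),.101])
s=inshelf(pts(camera("scene")).reshape(-1,3))
for n,m in dict(new=(abs(s[:,0]-.03)<.045)&(abs(s[:,1]-.0485)<.035)&(s[:,2]>.18)&(s[:,2]<.215)).items():
  for a in np.arange(.17,.215,.01):
    k=s[m&(s[:,2]>=a)&(s[:,2]<a+.01)]
    if len(k)>2:print(n,a.round(3),len(k),k.min(0).round(3),k.max(0).round(3))
E
```

```text
[ 3.2 11.6 97.4 -0.2 71.1 96.4] [0.6348 0.0588 0.2269] [ 1.798e+02  1.000e-01 -3.100e+00] z [-0.002 -0.004 -1.   ] y [-0.054 -0.999  0.004]
shift cm [ 0.43  0.02 12.59]
new 0.18 101 [0.014 0.023 0.18 ] [0.052 0.072 0.19 ]
new 0.19 86 [0.023 0.024 0.19 ] [0.05  0.073 0.2  ]
new 0.2 103 [0.018 0.024 0.2  ] [0.049 0.071 0.21 ]
new 0.21 48 [0.028 0.024 0.21 ] [0.051 0.073 0.215]
```

>>> apply_moves(
  targets=[
    [0.3,0,2,0,0,0,1],
    [0,0,3.3,0,0,0,1],
    [0,0,3.3,0,0,0,1],
    [0,0,2.2,0,0,0,1],
    [0,0,1.0,0,0,0,1],
  ],
)

```text
time: 19.0
ee_pos: [0.6358, 0.0591, 0.1072]
tcp_rot: [179.7, 0.2, -3.0]
force: [-0.4, -0.7, -1.4]
gripper_width: 0.0493
gripper_force: 25.0
```

>>> apply_moves(
  targets=[
    [0,0,0.3,0,0,0,1],
    [0,0,0.2,0,0,0,1],
    [0,0,0,0,0,0,1],
  ],
)

```text
time: 19.25
ee_pos: [0.6409, 0.0584, 0.1083]
tcp_rot: [179.8, -0.3, -3.1]
force: [0.7, -0.3, -1.1]
gripper_width: 0.0493
gripper_force: 25.0
```

>>> apply_moves(
  targets=[
    [0,0,0.2,0,0,0,1],
    [0,0,0.2,0,0,0,1],
    [0,0,0,0,0,0,1],
  ],
)

```text
time: 19.5
ee_pos: [0.6408, 0.0578, 0.1039]
tcp_rot: [179.8, -0.3, -3.1]
force: [-0.1, 0.6, -1.5]
gripper_width: 0.0496
gripper_force: 25.0
```

>>> apply_moves(
  targets=[
    [0,0,0.1,0,0,0,1],
    [0,0,0.1,0,0,0,1],
    [0,0,0,0,0,0,1],
  ],
)

```text
time: 19.75
ee_pos: [0.6401, 0.0577, 0.1008]
tcp_rot: [179.8, -0.2, -3.1]
force: [-0.1, 0.5, -0.9]
gripper_width: 0.0492
gripper_force: 25.0
```

>>> apply_moves(
  targets=[
    [0,0,0.1,0,0,0,1],
    [0,0,0,0,0,0,1],
    [0,0,0,0,0,0,1],
  ],
)

```text
time: 20.0
ee_pos: [0.6404, 0.0577, 0.1009]
tcp_rot: [179.8, -0.2, -3.1]
force: [-2.4, -0.9, 4.6]
gripper_width: 0.0491
gripper_force: 25.0
```

>>> apply_moves(
  targets=[
    [0,0,0.1,0,0,0,1],
    [0,0,0,0,0,0,1],
    [0,0,0,0,0,0,1],
  ],
)

```text
time: 20.25
ee_pos: [0.6405, 0.0577, 0.1008]
tcp_rot: [179.8, -0.2, -3.1]
force: [-4.4, 0.2, 10.4]
gripper_width: 0.0496
gripper_force: 25.0
```

>>> apply_moves(
  targets=[
    [0,0,-0.15,0,0,0,1],
    [0,0,0,0,0,0,-1],
    [0,0,0,0,0,0,-1],
    [0,0,0,0,0,0,-1],
    [0,0,0,0,0,0,-1],
  ],
)

```text
time: 20.67
ee_pos: [0.6401, 0.0578, 0.1]
tcp_rot: [179.8, -0.2, -3.1]
force: [0.1, -0.2, -0.0]
gripper_width: 0.0738
gripper_force: 0.0
```

>>> apply_moves(
  targets=[
    [0,0,0,0,0,0,-1],
    [0,0,0,0,0,0,-1],
    [0,0,-2,0,0,0,-1],
    [0,0,-3.5,0,0,0,-1],
    [0,0,-3.5,0,0,0,-1],
  ],
)

```text
time: 21.08
ee_pos: [0.6383, 0.0581, 0.1891]
tcp_rot: [179.7, 0.1, -3.1]
force: [0.4, 0.0, 0.4]
gripper_width: 0.0882
gripper_force: 0.0
```

>>> apply_moves(
  targets=[
    [0,0,-4,0,0,0,-1],
    [-1,3,-2,0,0,0,-1],
    [-1,4,0,0,0,0,-1],
    [-1,4,0,0,0,0,-1],
    [0,4,0,0,0,0,-1],
  ],
)

```text
time: 21.5
ee_pos: [0.6004, -0.0905, 0.2521]
tcp_rot: [179.7, -0.3, -3.0]
force: [0.9, -0.2, -1.1]
gripper_width: 0.0883
gripper_force: 0.0
```

>>> apply_moves(
  targets=[
    [0,4,0,0,0,0,-1],
    [0,4,0,0,0,0,-1],
    [0,4,0,0,0,0,-1],
    [0,0,0,0,0,0,-1],
    [0,0,0,0,0,0,-1],
  ],
)

```text
time: 21.92
ee_pos: [0.5946, -0.2117, 0.2512]
tcp_rot: [179.8, -0.2, -3.3]
force: [-0.8, -0.0, 0.2]
gripper_width: 0.0882
gripper_force: 0.0
```

```bash
python3 - <<'E'
from h import *
print(observe()["ee_pos"],observe()["time"])
for n in("top","scene"):
  c=camera(n);cv2.imwrite(f"pics/{n}6.png",c["image"][:,:,::-1]);s=inshelf(pts(c).reshape(-1,3))
  for x in(-.055,.03):
   for a,b in((.065,.085),(.1,.125),(.133,.15)):
    k=s[(abs(s[:,0]-x)<.04)&(abs(s[:,1]-.0485)<.036)&(s[:,2]>a)&(s[:,2]<b)]
    if len(k)>2:print(n,x,a,len(k),k.min(0).round(3),k.max(0).round(3))
E
```

```text
[ 0.594589   -0.21172893  0.25119129] 21.9167
top -0.055 0.065 20 [-0.07   0.033  0.065] [-0.051  0.061  0.083]
top -0.055 0.1 35 [-0.07   0.032  0.1  ] [-0.048  0.064  0.124]
top -0.055 0.133 105 [-0.065  0.037  0.136] [-0.043  0.06   0.144]
top 0.03 0.065 43 [0.004 0.022 0.065] [0.031 0.067 0.085]
top 0.03 0.1 68 [0.003 0.023 0.101] [0.035 0.071 0.124]
top 0.03 0.133 111 [0.017 0.036 0.133] [0.041 0.066 0.144]
scene -0.055 0.065 51 [-0.053  0.033  0.065] [-0.037  0.064  0.085]
scene -0.055 0.1 110 [-0.054  0.033  0.1  ] [-0.035  0.065  0.125]
scene -0.055 0.133 84 [-0.065  0.037  0.133] [-0.04   0.06   0.141]
scene 0.03 0.065 133 [0.021 0.023 0.065] [0.056 0.071 0.085]
scene 0.03 0.1 187 [0.02  0.023 0.1  ] [0.056 0.071 0.125]
scene 0.03 0.133 98 [0.019 0.037 0.133] [0.044 0.059 0.142]
```

View pics/scene6.png

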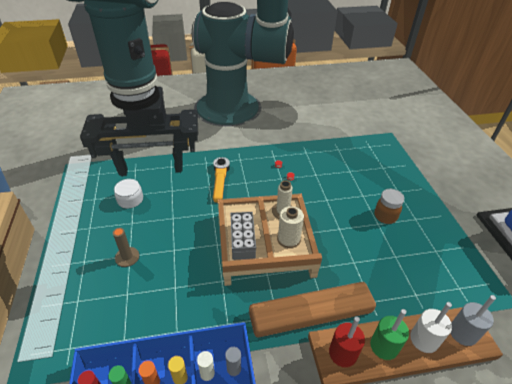

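Both spools stand upright in the left lane: the old one at shelf x≈-53 mm (285,195), the new one behind it at ≈+30 mm (290,228). The case at (243,235) hasn't visibly moved, and the arm is clear.

```bash
python3 -c "
from workcell import close_job;print(close_job())"
```

```text
the job is handed in; nothing more can be done
None
```

I handed the job in at about 22 s with both spools upright in the left lane: old one about 53 mm in front of the shelf's middle, new one about 30 mm behind it, and the bobbin case not visibly moved. The old spool tipped over onto the front strip on the first pull, so I gripped it, turned it upright and stood it at the front before fetching the new one; hand-in returned no verdict.

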